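# Take the spent core off a roll holder of unknown thread hand

## Robot

A 7-joint arm with a two-finger parallel gripper is mounted at the origin on a cart in front of the work surface, level with it; the furniture and walls round the work are solid. World frame = base frame: x ahead of the robot, y to its left, z up, the work surface at z = 0. Lengths are in m, angles in rad, forces in N, time in s.
With the tool pointing down it reaches from about 0.4 to 0.85 m from the base axis. Payload 4.5 kg.
Tool frame: the origin (TCP) lies at the very end of the fingers, on their centre line; the grasp point (between the pads) lies 19 mm behind it (r.grip_point_offset is the distance from the TCP to the grasp point, in m); z points along the fingers, y is the line along which they close (so a half turn about z gives the same grasp; the last joint's range is limited). The gripper opens to 88 mm and grips with 3 to 60 N. Pads are 18 mm wide; open, the fingers measure 123 mm over their backs; the gripper's body (75 mm by 187 mm) begins 45 mm behind the grasp point.
Start: joints at [-1.291, 0.689, -0.195, 1.565, 0.157, 0.902, -0.215], TCP at [0.152, 0.606, 0.239] pointing down, gripper open.
Joint ranges: [-3.01, 3.01], [-0.46, 2.08], [-1.47, 1.51], [0.13, 2.56], [-1, 4.14], [0.04, 2.09], [-2.66, 2.66]. Speed limits (rad/s): [2.57, 2.57, 3.14, 3.14, 3.14, 3.14, 3.14].

## Interface

Orientations are given as a unit quaternion [x, y, z, w].
In Python, from plant import r gives the robot as it stands.
- The arm moves only by the tool carry_out, never from a script. Its argument "rows" is a list of rows, each a list of 3 entries, a list of its own where there are three numbers: the shift along the tool's x, y, z in cm, then the turn, a rotation vector about the tool's x, y, z in degrees, then the closure, from 0 (fully open) to 1 (shut). A call has 1 to 12 rows; each row is the pose to reach, as a shift and turn from the pose commanded when the call began, along the tool's axes at that moment; what a row does not reach only later rows make up. A row lasts 1/10 s, in which the tool goes at most 50 mm and 8.59 degrees, less where a joint would pass 70% of its speed; a pose out of reach is approached as far as the arm can. A call with a gripper value outside its range is refused whole. The fingers move at their own pace and stop on an object; "newtons" is the grip in N (left out, the last holds). Time passes only in rows, so rows that repeat a pose let the fingers close. It gives the time, the measured TCP pose, the force, the opening and the grip force at its end, in the units of the state.
- r.get_state(): the state, without advancing time (a new reading comes with each control period).
- r.snapshot(name): name is "side" or "top"; returns a dict with "image" (400x640x3 uint8, red, green, blue), "fx", "fy", "cx", "cy" (pixels), "pose" (4x4, takes a point from camera to world coordinates). Camera axes: x right, y up, looking along -z (the intrinsics and any distortion apply to the point x, -y, -z); pixel columns grow to the right and rows downward; lengths in m; the calibration is good to about 2 mm. A picture is of the moment at which its call begins. There is no depth.
- r.finish_job(): hands the job in; it is judged then, once.
The state is a dict: "clock": time; "q": joint angles; "qd": joint speeds; "joint_torque": joint torques, N m; "tool_pos": TCP position; "eef_rot": TCP orientation; "contact_force": force on the tool from outside, world axes, zero at the start; "moment": the same for the moment, N m; "opening": opening from 0.0 (shut) to 1.0 (fully open); "finger_force": force on a finger pad.
Only numpy, scipy, OpenCV 4.12 (cv2) and the standard library are available. Lean on these libraries where they do the work, as an engineer would, in place of code of your own. Each camera call takes 0.05 s, during which the arm holds its last target. There are 200 camera calls.

## Task

The tape on one of the two roll holders is used up: turn the knob of the holder that carries the bare cardboard core until its clamp is fully open, then ease the core straight up off the hub and stand it upright in the wooden tray. One holder has a left-hand thread and the other a right-hand one, and nothing shows which, so feel the knob gently both ways and never force it against an end of its travel. Leave the red roll, its holder's knob and everything else as they are.

Things in the scene. Friction and masses are not known exactly. Their poses are not given: they have to be found in the camera images.
- empty_core: bare brown cardboard core: a tube 58 mm outside, 50 inside, 60 tall, 28 to 56 g, standing on one holder's platen round its hub (1.5 mm clear all round), held down by the lips while the knob is tight; the knob ends 28 mm above its rim. Grip it across its outside. Origin: centre of its lower end; z is its axis.
- tape_roll: red roll of tape 84 mm across and 60 mm tall on the same kind of core, clamped on the other holder; stays there. Origin: centre of its lower end.
- holder_a: roll holder, fixed: grey foot 110 mm across, 13 high; aluminium platen 68 across, its top at z 20; grey hub 47 across up to z 80, which the core slides over. Three leaves in the hub have lips (z 81 to 84) that catch over the core's rim; slackening the knob draws them into the hub. White cap 40 across up to z 86, black bar knob on it. Origin: on the hub's axis, at counter level (all heights in mm from it).
- holder_b: roll holder that looks the same as holder_a, fixed: grey foot 110 mm across, 13 high; aluminium platen 68 across, its top at z 20; grey hub 47 across up to z 80, which the core slides over. Three leaves in the hub have lips (z 81 to 84) that catch over the core's rim; slackening the knob draws them into the hub. White cap 40 across up to z 86, black bar knob on it. Origin: on the hub's axis, at counter level (all heights in mm from it).
- holder_a_grip (a point): middle of the bar knob on holder_a, on the hub's axis, 98 mm above the counter. The black bar is 40 mm long (x axis), 14 wide (y axis; grip across this), 88 to 108 mm above the counter; captive, it neither rises nor comes off, and stays where it is left. From clamped to fully open it turns 2.6 rad: clockwise on one holder, counter-clockwise on the other. As it takes two grips, note its angle.
- holder_b_grip (a point): middle of the bar knob on holder_b, on the hub's axis, 98 mm above the counter. The black bar is 40 mm long (x axis), 14 wide (y axis; grip across this), 88 to 108 mm above the counter; captive, it neither rises nor comes off, and stays where it is left. From clamped to fully open it turns 2.6 rad: clockwise on one holder, counter-clockwise on the other. As it takes two grips, note its angle.
- holder_a_knob (a joint): twist of holder_a's knob on its spindle, rad, counter-clockwise from above positive. The knob is sprung on the spindle: 0.3 N m per 0.1 rad of twist. The spindle runs at 0.06 N m between its ends (clamped, as found; fully open); at an end it stands still, and the knob yields against the spring up to 0.25 rad, past which it is spoilt. Let go, it reads about 0.
- holder_b_knob (a joint): twist of holder_b's knob on its spindle, rad, counter-clockwise from above positive. The knob is sprung on the spindle: 0.3 N m per 0.1 rad of twist. The spindle runs at 0.06 N m between its ends (clamped, as found; fully open); at an end it stands still, and the knob yields against the spring up to 0.25 rad, past which it is spoilt. Let go, it reads about 0.
- holder_a_lip (a point): outer end of the lip of one leaf of holder_a, 82 mm above the counter: 27.5 mm from the hub's axis when clamped, 23.0 mm when fully open, in proportion to the spindle's turn; the core (25 mm inner radius) is free below 23.5 mm.
- holder_b_lip (a point): outer end of the lip of one leaf of holder_b, 82 mm above the counter: 27.5 mm from the hub's axis when clamped, 23.0 mm when fully open, in proportion to the spindle's turn; the core (25 mm inner radius) is free below 23.5 mm.
- core_tray: shallow open tray of light wood, 150 mm (its x) by 116 mm (its y) outside, walls 4 mm thick and 28 mm high, inner floor 4 mm above the counter, fixed, empty. Origin: centre of its underside.
- spare_roll: blue roll of tape 84 mm across, 60 mm tall, bystander. Origin: centre of its lower end.
- calculator: pocket calculator 112 x 66 x 12 mm, bystander. Origin: centre of its underside.
- ink_pad: flat dark ink pad 58 x 85 x 15 mm, bystander. Origin: centre of its underside.
- stamp: wooden hand stamp 26 x 45 x 67 mm with a turned handle, bystander. Origin: centre of its underside.
- stick_candle: painted stick candle 157 mm long, 17 mm thick, lying down, bystander. Origin: centre of its underside.
- boxed_candle: white candle with red flowers, 60 x 60 x 66 mm, bystander. Origin: centre of its underside.
- pen: blue pen 133 mm long, 9 mm thick, lying, bystander. Origin: centre of its underside.

How it is judged:
By the outcome, as a careful person would: the job done as asked, in the order asked, and still so for the second after the job is handed in, with the robot touching nothing.
It also fails if it takes over 64 s, if anything falls off the work surface, if the arm or the gripper's body presses on something with over 40 N, if the wrist force passes 120 N, or if a joint passes its speed limit or range.

## Working session

There is one attempt and no reset: what is moved stays moved. The work goes in short steps, Python scripts to look and compute and a tool call to move; the robot and the scene stay as the last step left them, time stands still between calls to the robot, and variables do not carry over. Pictures are saved under pics/ and viewed, at most 10 in all, crops included, and the job is handed in when it is done.

Besides the shell and the picture viewer there is one more tool, called after "Emit:" by a JSON object that holds its "name" and its "arguments", one argument or row to a line. carry_out: Moves the arm, as the interface text tells. Its arguments: {"type":"object","properties":{"rows":{"type":"array"},"newtons":{"type":"number"}},"required":["rows"]}

```bash
mkdir -p pics; ls; cat > h.py <<'E'
import numpy as np, cv2
from plant import r
def snap(n,f):
    s=r.snapshot(n); cv2.imwrite('pics/'+f+'.png',cv2.cvtColor(s['image'],cv2.COLOR_RGB2BGR)); np.savez('pics/'+f+'.npz',**s); return s
def ray(s,u,v):
    d=np.array([(u-s['cx'])/s['fx'],-(v-s['cy'])/s['fy'],-1.]); P=np.array(s['pose']); return P[:3,3],P[:3,:3]@d
def onz(s,u,v,z):
    o,d=ray(s,u,v); return o+d*(z-o[2])/d[2]
E
python3 - <<'E'
from h import *
print(r.get_state())
for n in('top','side'):
    s=snap(n,n+'1'); print({k:v for k,v in s.items() if k!='image'})
E
```

```text
pics
{'clock': 0.0, 'q': array([-1.29116864,  0.68991606, -0.19452108,  1.56637813,  0.15732098,
        0.90253232, -0.21508035]), 'qd': array([ 0.00164605,  0.00299737, -0.00169718, -0.00055701, -0.00093711,
       -0.00090363, -0.00212801]), 'joint_torque': array([-1.07085320e-04, -5.27559614e+01, -1.26719903e+00, -1.53424537e+01,
       -5.26618597e-02,  6.35982797e-03,  1.73523035e-04]), 'tool_pos': array([0.15199334, 0.60556116, 0.23794354]), 'eef_rot': array([ 1.22541644e-01,  9.92462946e-01, -9.18999145e-04, -3.34662016e-05]), 'contact_force': array([-0.26771953,  0.1744566 ,  0.17823737]), 'moment': array([-0.02673752, -0.03968884,  0.00264698]), 'finger_force': 0.0, 'opening': 1.0006333595431975}
{'fx': 417.28817190565695, 'fy': 417.28817190565695, 'cx': 319.7055956058995, 'cy': 194.76313675530116, 'pose': array([[ 0.0054032 ,  0.99822778, -0.05926303,  0.4803513 ],
       [-0.99997506,  0.00566319,  0.0042199 , -0.00231218],
       [ 0.00454804,  0.05923875,  0.99823348,  1.01812737],
       [ 0.        ,  0.        ,  0.        ,  1.        ]])}
{'fx': 409.9887249489426, 'fy': 409.9887249489426, 'cx': 324.8484811537812, 'cy': 198.8465233330507, 'pose': array([[ 0.987094  ,  0.06975484, -0.14415164,  0.37751274],
       [-0.15998356,  0.46955591, -0.86828711, -0.85722135],
       [ 0.00712002,  0.88014289,  0.47465545,  0.56620599],
       [ 0.        ,  0.        ,  0.        ,  1.        ]])}
```

View pics/top1.png

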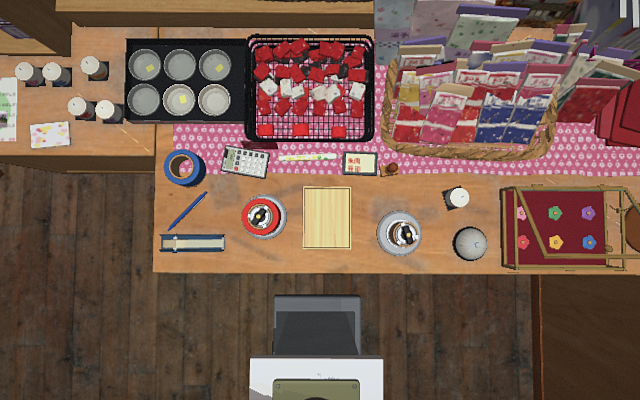

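View pics/side1.png

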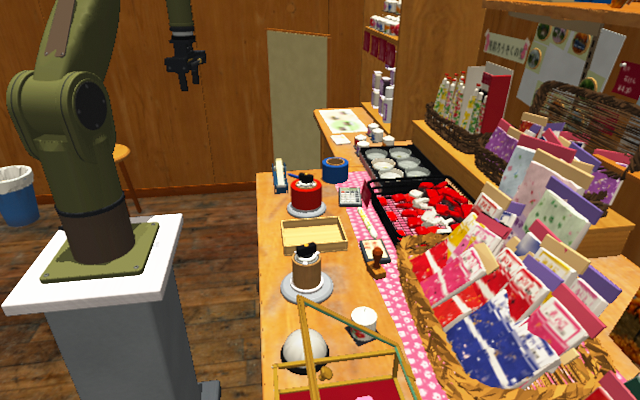

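The top view shows the red roll's holder at about (262,216), the core holder at (400,233) and the tray at (327,217). The side view shows the bare core at (307,270).

```bash
python3 - <<'E'
from h import *
a=cv2.imread('pics/top1.png');b=cv2.imread('pics/side1.png')
A=cv2.resize(a[200:265,365:435],None,fx=5.5,fy=5.5,interpolation=cv2.INTER_CUBIC)
B=cv2.resize(b[233:308,270:340],None,fx=5.5,fy=5.5,interpolation=cv2.INTER_CUBIC)
H=max(A.shape[0],B.shape[0]);c=np.zeros((H,A.shape[1]+B.shape[1],3),np.uint8);c[:A.shape[0],:A.shape[1]]=A;c[:B.shape[0],A.shape[1]:]=B
cv2.imwrite('pics/crop1.png',c)
s=np.load('pics/top1.npz'); hsv=cv2.cvtColor(a,cv2.COLOR_BGR2HSV)
# foot: grey (low sat) region
m=((hsv[...,1]<60)&(hsv[...,2]>90)).astype(np.uint8);m[:200]=0;m[265:]=0;m[:,:365]=0;m[:,435:]=0
p=cv2.findNonZero(m);h=cv2.convexHull(p);e=cv2.fitEllipse(h);print('foot',e,onz(s,*e[0],.013), e[1][0]/417*1.0)
# tray
m=cv2.inRange(hsv,(15,40,150),(32,140,255));m[:175]=0;m[260:]=0;m[:,:290]=0;m[:,365:]=0
cs=max(cv2.findContours(m,0,2)[0],key=cv2.contourArea);q=cv2.minAreaRect(cs);print('tray',q)
for c in cv2.boxPoints(q):print(onz(s,*c,.028))
# side-view core 
S=np.load('pics/side1.npz')
E
```

```text
foot ((398.94659423828125, 233.1294403076172), (44.75116729736328, 45.37299728393555), 165.1666259765625) [ 0.44878875 -0.19739171  0.013     ] 0.10731694795530763
tray ((327.0, 222.5), (73.0, 74.0), 90.0)
[0.5596174  0.06428896 0.028     ]
[ 0.5606336  -0.11185298  0.028     ]
[ 0.38808204 -0.11169977  0.028     ]
[0.3872144  0.06263056 0.028     ]
```

View pics/crop1.png

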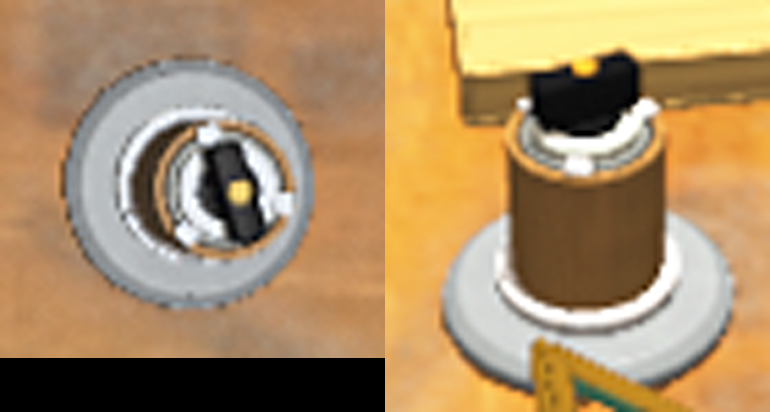

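The crop shows the yellow knob dot at about (408,234) in top pixels and (306,245) in side pixels, with the bar tilted slightly off world x. The tray mask failed, so I'll refine these points.

```bash
python3 - <<'E'
from h import *
a=cv2.imread('pics/top1.png');b=cv2.imread('pics/side1.png')
T=np.load('pics/top1.npz');S=np.load('pics/side1.npz')
def dot(im,u0,v0,w=10):
    h=cv2.cvtColor(im,cv2.COLOR_BGR2HSV);m=cv2.inRange(h,(15,120,120),(35,255,255));k=np.zeros_like(m);k[v0-w:v0+w,u0-w:u0+w]=1;m*=k
    n,l,st,c=cv2.connectedComponentsWithStats(m)
    for i in range(1,n):print(st[i],c[i])
    i=min(range(1,n),key=lambda i:np.hypot(*(c[i]-[u0,v0])));return c[i]
dt=dot(a,408,234,6);ds=dot(b,306,245,4)
o1,d1=ray(T,*dt);o2,d2=ray(S,*ds)
A=np.c_[d1,-d2];t=np.linalg.lstsq(A,o2-o1,rcond=None)[0];p,q=o1+t[0]*d1,o2+t[1]*d2
print('dot',dt,ds,p,q,onz(T,*dt,.110))
# bar right/left edges
g=cv2.resize(a,None,fx=4,fy=4,interpolation=cv2.INTER_CUBIC)
m=(g.max(2)<60).astype(np.uint8);k=np.zeros_like(m);k[4*222:4*247,4*398:4*416]=1;m*=k
cs=max(cv2.findContours(m,0,1)[0],key=cv2.contourArea)[:,0]
R=[];L=[]
for v in range(4*227,4*242):
    x=np.where(m[v])[0]
    if len(x):R.append((x.max()/4,v/4));L.append((x.min()/4,v/4))
for n,E in(('R',R),('L',L)):
    P=np.array([onz(T,*e,.108)[:2] for e in E]);f=cv2.fitLine(P.astype(np.float32),cv2.DIST_HUBER,0,.0005,.001).ravel();print(n,np.degrees(np.arctan2(f[1],f[0]))%180,f[2:])
print('rect',cv2.minAreaRect(cs))
# lips white / cap centre
hv=cv2.cvtColor(a,cv2.COLOR_BGR2HSV)
# tray corners
for c in[(303,186.5),(351,186.5),(351.5,248.5),(302.5,248.5)]:print('tray',onz(T,*c,.028))
# core outline on side view
h=cv2.cvtColor(b,cv2.COLOR_BGR2HSV);m=cv2.inRange(h,(5,60,40),(20,200,150));
for v in (265,272,280):
    x=np.where(m[v,285:330])[0]+285;print(v,x.min(),x.max())
E
```

```text
[406 233   5   4  14] [408.21428571 234.42857143]
[302 242   8   5  22] [305.90909091 244.09090909]
dot [408.21428571 234.42857143] [305.90909091 244.09090909] [ 0.44910127 -0.19886804  0.1091161 ] [ 0.45010296 -0.19898487  0.10910693] [ 0.44913166 -0.19867691  0.11      ]
R 16.60146 [ 0.44926897 -0.20495564]
L 8.027223 [ 0.44933626 -0.18705364]
rect ((1628.12060546875, 941.4483032226562), (74.97599029541016, 40.31108093261719), 66.80140686035156)
tray [0.55860259 0.03335646 0.028     ]
tray [ 0.55926107 -0.08088963  0.028     ]
tray [ 0.41253186 -0.08221064  0.028     ]
tray [0.41194343 0.03339532 0.028     ]
265 293 320
272 293 320
280 293 320
```

Emit:
{"name": "carry_out", "arguments": {
  "rows": [
    [[-35.2,-17,0],[0,0,-30],0],
    [[-35.2,-17,0],[0,0,-30],0],
    [[-35.2,-17,0],[0,0,-30],0],
    [[-35.2,-17,0],[0,0,-30],0],
    [[-35.2,-17,0],[0,0,-30],0],
    [[-35.2,-17,0],[0,0,-30],0],
    [[-35.2,-17,0],[0,0,-30],0],
    [[-35.2,-17,0],[0,0,-30],0],
    [[-35.2,-17,0],[0,0,-30],0],
    [[-35.2,-17,0],[0,0,-30],0]
  ],
  "newtons": 15
}}

```text
clock: 1.1
tool_pos: [0.4526, 0.3548, 0.2383]
eef_rot: [-0.137, 0.991, -0.0, -0.0]
contact_force: [0.3, 0.2, 1.1]
opening: 1.0
finger_force: 0.0
```

```bash
cat >> h.py <<'E'
from scipy.spatial.transform import Rotation as Ro
def go(x,y,z,ang):
    "shift (cm) and turn (deg, tool axes) to TCP x,y,z (tool straight down, closing line at ang deg)"
    s=r.get_state();R=Ro.from_quat(s['eef_rot']);Y=np.r_[np.cos(np.radians(ang)),np.sin(np.radians(ang)),0]
    if R.as_matrix()[:,1]@Y<0:Y=-Y
    Z=np.r_[0,0,-1.];D=Ro.from_matrix(np.c_[np.cross(Y,Z),Y,Z])
    print('shift',(R.inv().apply(np.r_[x,y,z]-s['tool_pos'])*100).round(2),'turn',np.degrees((R.inv()*D).as_rotvec()).round(2))
def st():
    s=r.get_state();Y=Ro.from_quat(s['eef_rot']).as_matrix()[:,1]
    print('t',round(s['clock'],2),'pos',s['tool_pos'].round(4),'yang',np.degrees(np.arctan2(Y[1],Y[0])).round(2),'q',s['q'].round(2),'F',s['contact_force'].round(1),'M',s['moment'].round(3),'open',round(s['opening'],3),'ff',round(s['finger_force'],1))
E
python3 -c "
from h import *
st();go(.449,-.1985,.2,106)"
```

```text
t 1.1 pos [0.4526 0.3548 0.2383] yang 105.77 q [-0.52  0.64 -0.39  1.71  0.31  0.85  0.81] F [0.3 0.2 1.1] M [ 0.043  0.031 -0.027] open 1.0 ff 0.0
shift [ 15.37 -53.15   3.85] turn [-0.01 -0.05 -0.23]
```

Emit:
{"name": "carry_out", "arguments": {
  "rows": [
    [[15.4,-53.2,1],[0,0,0],0],
    [[15.4,-53.2,1],[0,0,0],0],
    [[15.4,-53.2,1],[0,0,0],0],
    [[15.4,-53.2,1],[0,0,0],0],
    [[15.4,-53.2,1],[0,0,0],0],
    [[15.4,-53.2,1],[0,0,0],0],
    [[15.4,-53.2,1],[0,0,0],0],
    [[15.4,-53.2,1],[0,0,0],0],
    [[15.4,-53.2,1],[0,0,0],0],
    [[15.4,-53.2,5],[0,0,0],0],
    [[15.4,-53.2,7],[0,0,0],0.3],
    [[15.4,-53.2,7],[0,0,0],0.5]
  ]
}}

```text
clock: 2.3
tool_pos: [0.4487, -0.2001, 0.1668]
eef_rot: [-0.137, 0.991, 0.0, -0.001]
contact_force: [-1.2, 0.1, 0.1]
opening: 0.84
finger_force: 0.0
```

```bash
python3 -c "
from h import *
st();go(.449,-.1985,.09,106)"
```

```text
t 2.3 pos [ 0.4487 -0.2001  0.1668] yang 105.78 q [ 0.57  0.65 -0.39  2.03  0.46  0.55  1.7 ] F [-1.2  0.1  0.1] M [ 0.04  -0.002 -0.007] open 0.84 ff 0.0
shift [-0.09  0.14  7.68] turn [ 0.05 -0.15 -0.22]
```

Emit:
{"name": "carry_out", "arguments": {
  "rows": [
    [[-0.1,0.1,4],[0,0,0],0.3],
    [[-0.1,0.1,6],[0,0,0],0.3],
    [[-0.1,0.1,7],[0,0,0],0.4],
    [[-0.1,0.1,7.6],[0,0,0],0.5],
    [[-0.1,0.1,7.6],[0,0,0],0.6],
    [[-0.1,0.1,7.6],[0,0,0],0.7],
    [[-0.1,0.1,7.6],[0,0,0],1],
    [[-0.1,0.1,7.6],[0,0,0],1],
    [[-0.1,0.1,7.6],[0,0,0],1],
    [[-0.1,0.1,7.6],[0,0,0],1],
    [[-0.1,0.1,7.6],[0,0,0],1],
    [[-0.1,0.1,7.6],[0,0,0],1]
  ]
}}

```text
clock: 3.5
tool_pos: [0.4515, -0.1984, 0.0934]
eef_rot: [-0.138, 0.99, -0.001, 0.001]
contact_force: [1.6, -5.7, 6.6]
opening: 0.154
finger_force: 15.0
```

```bash
python3 -c "
from h import *
st()"
```

```text
t 3.5 pos [ 0.4515 -0.1984  0.0934] yang 105.84 q [ 0.48  0.78 -0.26  2.08  0.56  0.35  1.61] F [ 1.6 -5.7  6.6] M [-1.051 -0.187  0.003] open 0.154 ff 15.0
```

Emit:
{"name": "carry_out", "arguments": {
  "rows": [
    [[0,0,0],[0,0,2],1],
    [[0,0,0],[0,0,4],1],
    [[0,0,0],[0,0,4],1],
    [[0,0,0],[0,0,4],1]
  ]
}}

```text
clock: 3.9
tool_pos: [0.4515, -0.1986, 0.0934]
eef_rot: [-0.103, 0.995, -0.001, 0.001]
contact_force: [0.8, -5.2, 6.6]
opening: 0.156
finger_force: 15.0
```

```bash
python3 -c "
from h import *
st()"
```

```text
t 3.9 pos [ 0.4515 -0.1986  0.0934] yang 101.84 q [ 0.47  0.78 -0.24  2.08  0.53  0.34  1.57] F [ 0.8 -5.2  6.6] M [-1.108 -0.171  0.036] open 0.156 ff 15.0
```

Emit:
{"name": "carry_out", "arguments": {
  "rows": [
    [[0,0,0],[0,0,2],1],
    [[0,0,0],[0,0,4],1],
    [[0,0,0],[0,0,4],1],
    [[0,0,0],[0,0,4],1]
  ]
}}

```text
clock: 4.3
tool_pos: [0.4516, -0.1987, 0.0934]
eef_rot: [-0.068, 0.998, -0.001, 0.001]
contact_force: [0.5, -5.6, 5.1]
opening: 0.159
finger_force: 15.0
```

```bash
python3 -c "
from h import *
st();snap('top','top2');snap('side','side2')
a=cv2.imread('pics/top2.png');b=cv2.imread('pics/side2.png')
A=cv2.resize(a[170:300,340:470],None,fx=3,fy=3);B=cv2.resize(b[200:330,240:370],None,fx=3,fy=3)
cv2.imwrite('pics/crop2.png',np.hstack([A,B]))"
```

```text
t 4.3 pos [ 0.4516 -0.1987  0.0934] yang 97.83 q [ 0.46  0.78 -0.23  2.08  0.51  0.34  1.52] F [ 0.5 -5.6  5.1] M [-1.154 -0.248  0.061] open 0.159 ff 15.0
```

View pics/crop2.png

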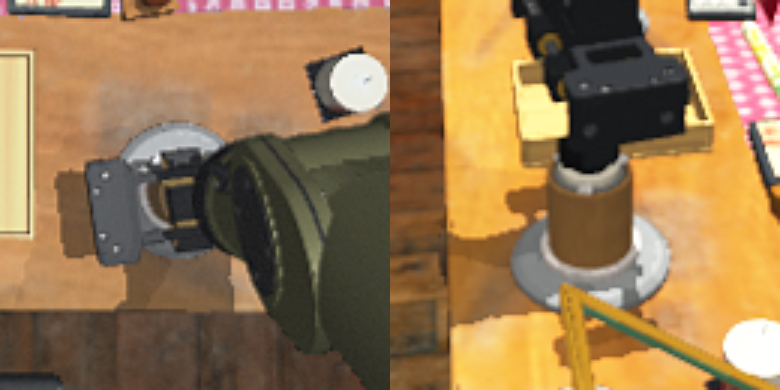

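The fingers hold the knob bar, and the core is still on its platen. The moment of about 0.06 N m suggests clockwise is free, so I'll feel the other way.

Emit:
{"name": "carry_out", "arguments": {
  "rows": [
    [[0,0,0],[0,0,-4],1],
    [[0,0,0],[0,0,-8],1],
    [[0,0,0],[0,0,-10],1],
    [[0,0,0],[0,0,-12],1],
    [[0,0,0],[0,0,-12],1],
    [[0,0,0],[0,0,-12],1]
  ]
}}

```text
clock: 5.0
tool_pos: [0.4515, -0.1983, 0.0934]
eef_rot: [-0.172, 0.985, -0.001, 0.001]
contact_force: [1.1, -4.3, 5.5]
opening: 0.154
finger_force: 15.0
```

```bash
python3 -c "
from h import *
st()"
```

```text
t 5.0 pos [ 0.4515 -0.1983  0.0934] yang 109.8 q [ 0.49  0.78 -0.28  2.08  0.59  0.36  1.65] F [ 1.1 -4.3  5.5] M [-0.95  -0.163 -0.14 ] open 0.154 ff 15.0
```

Emit:
{"name": "carry_out", "arguments": {
  "rows": [
    [[0,0,0],[0,0,5],1],
    [[0,0,0],[0,0,10],1],
    [[0,0,0],[0,0,13],1],
    [[0,0,0],[0,0,16],1],
    [[0,0,0],[0,0,16],1]
  ]
}}

```text
clock: 5.5
tool_pos: [0.4516, -0.1989, 0.0934]
eef_rot: [-0.033, 0.999, -0.001, 0.001]
contact_force: [1.3, -5.3, 5.2]
opening: 0.153
finger_force: 15.0
```

```bash
python3 -c "
from h import *
st()"
```

```text
t 5.5 pos [ 0.4516 -0.1989  0.0934] yang 93.76 q [ 0.45  0.78 -0.21  2.08  0.48  0.33  1.48] F [ 1.3 -5.3  5.2] M [-1.256 -0.192  0.047] open 0.153 ff 15.0
```

Clockwise stays at 0.05–0.06 N m, and counter-clockwise blocks at -0.14, so clockwise opens it. The knob started at about 106°, so the open end is near -43°.

Emit:
{"name": "carry_out", "arguments": {
  "rows": [
    [[0,0,0],[0,0,6],1],
    [[0,0,0],[0,0,12],1],
    [[0,0,0],[0,0,18],1],
    [[0,0,0],[0,0,24],1],
    [[0,0,0],[0,0,30],1],
    [[0,0,0],[0,0,36],1],
    [[0,0,0],[0,0,42],1],
    [[0,0,0],[0,0,48],1],
    [[0,0,0],[0,0,54],1],
    [[0,0,0],[0,0,60],1],
    [[0,0,0],[0,0,60],1]
  ]
}}

```text
clock: 6.6
tool_pos: [0.4506, -0.201, 0.0934]
eef_rot: [0.473, 0.881, -0.002, 0.002]
contact_force: [-0.9, -10.4, 5.7]
opening: 0.155
finger_force: 15.0
```

```bash
python3 -c "
from h import *
st()"
```

```text
t 6.6 pos [ 0.4506 -0.201   0.0934] yang 33.54 q [ 0.33  0.77 -0.    2.08  0.02  0.28  0.89] F [ -0.9 -10.4   5.7] M [-2.247  0.321  0.027] open 0.155 ff 15.0
```

Emit:
{"name": "carry_out", "arguments": {
  "rows": [
    [[0,0,0],[0,0,60],0.6],
    [[0,0,0],[0,0,60],0.6],
    [[0,0,0],[0,0,60],0.6]
  ]
}}

```text
clock: 6.9
tool_pos: [0.4501, -0.1959, 0.0924]
eef_rot: [0.657, 0.754, 0.0, -0.001]
contact_force: [0.3, 0.2, -0.4]
opening: 0.393
finger_force: 0.0
```

```bash
python3 -c "
from h import *
st();go(.449,-.1985,.093,33.5)"
```

```text
t 6.9 pos [ 0.4501 -0.1959  0.0924] yang 7.8 q [ 0.27  0.78  0.07  2.09 -0.18  0.28  0.64] F [ 0.3  0.2 -0.4] M [-0.085  0.054  0.023] open 0.393 ff 0.0
shift [-0.24 -0.15 -0.06] turn [-1.00e-02 -1.10e-01 -2.57e+01]
```

The turn carried on while the gripper opened, which was my slip. It was in the free direction, so it did no harm. I'll recentre, regrip and check alignment.

Emit:
{"name": "carry_out", "arguments": {
  "rows": [
    [[-0.25,-0.15,0],[0,0,0],0.6],
    [[-0.25,-0.15,0],[0,0,0],1],
    [[-0.25,-0.15,0],[0,0,0],1],
    [[-0.25,-0.15,0],[0,0,0],1],
    [[-0.25,-0.15,0],[0,0,0],1],
    [[-0.25,-0.15,0],[0,0,0],1]
  ]
}}

```text
clock: 7.5
tool_pos: [0.4491, -0.1993, 0.0925]
eef_rot: [0.655, 0.756, -0.0, -0.001]
contact_force: [-1.0, 0.6, -0.7]
opening: 0.164
finger_force: 14.2
```

```bash
python3 -c "
from h import *
st()"
```

```text
t 7.5 pos [ 0.4491 -0.1993  0.0925] yang 8.17 q [ 0.28  0.78  0.07  2.09 -0.18  0.28  0.64] F [-1.   0.6 -0.7] M [0.037 0.194 0.03 ] open 0.164 ff 14.2
```

Emit:
{"name": "carry_out", "arguments": {
  "rows": [
    [[0,0,0],[0,0,6],1],
    [[0,0,0],[0,0,12],1],
    [[0,0,0],[0,0,18],1],
    [[0,0,0],[0,0,24],1],
    [[0,0,0],[0,0,30],1],
    [[0,0,0],[0,0,36],1],
    [[0,0,0],[0,0,42],1],
    [[0,0,0],[0,0,42],1]
  ]
}}

```text
clock: 8.3
tool_pos: [0.4493, -0.1993, 0.0925]
eef_rot: [0.882, 0.471, -0.0, -0.0]
contact_force: [-0.2, 0.6, -1.3]
opening: 0.164
finger_force: 14.6
```

```bash
python3 -c "
from h import *
st()"
```

```text
t 8.3 pos [ 0.4493 -0.1993  0.0925] yang -33.86 q [ 0.2   0.79  0.21  2.09 -0.5   0.31  0.24] F [-0.2  0.6 -1.3] M [0.055 0.246 0.052] open 0.164 ff 14.6
```

Emit:
{"name": "carry_out", "arguments": {
  "rows": [
    [[0,0,0],[0,0,3],1],
    [[0,0,0],[0,0,6],1],
    [[0,0,0],[0,0,8],1],
    [[0,0,0],[0,0,8],1]
  ]
}}

```text
clock: 8.7
tool_pos: [0.4493, -0.1993, 0.0926]
eef_rot: [0.913, 0.408, -0.0, -0.0]
contact_force: [-1.1, 1.3, -3.1]
opening: 0.16
finger_force: 14.6
```

```bash
python3 -c "
from h import *
st()"
```

```text
t 8.7 pos [ 0.4493 -0.1993  0.0926] yang -41.9 q [ 0.18  0.79  0.23  2.09 -0.56  0.32  0.16] F [-1.1  1.3 -3.1] M [0.126 0.281 0.045] open 0.16 ff 14.6
```

Emit:
{"name": "carry_out", "arguments": {
  "rows": [
    [[0,0,0],[0,0,2],1],
    [[0,0,0],[0,0,4],1],
    [[0,0,0],[0,0,4],1]
  ]
}}

```text
clock: 9.0
tool_pos: [0.4494, -0.1994, 0.0926]
eef_rot: [0.927, 0.375, -0.0, -0.0]
contact_force: [-0.2, 1.7, -5.4]
opening: 0.16
finger_force: 14.6
```

```bash
python3 -c "
from h import *
st()"
```

```text
t 9.0 pos [ 0.4494 -0.1994  0.0926] yang -45.92 q [ 0.17  0.8   0.25  2.09 -0.59  0.32  0.12] F [-0.2  1.7 -5.4] M [0.163 0.286 0.053] open 0.16 ff 14.6
```

Emit:
{"name": "carry_out", "arguments": {
  "rows": [
    [[0,0,0],[0,0,2],1],
    [[0,0,0],[0,0,3],1],
    [[0,0,0],[0,0,3],1]
  ]
}}

```text
clock: 9.3
tool_pos: [0.4494, -0.1994, 0.0926]
eef_rot: [0.936, 0.351, -0.0, -0.0]
contact_force: [-1.0, 0.9, -4.9]
opening: 0.164
finger_force: 14.9
```

```bash
python3 -c "
from h import *
st()"
```

```text
t 9.3 pos [ 0.4494 -0.1994  0.0926] yang -48.88 q [ 0.17  0.8   0.26  2.09 -0.62  0.32  0.09] F [-1.   0.9 -4.9] M [0.231 0.264 0.155] open 0.164 ff 14.9
```

Torque rose to 0.155 N m at about 2.6 rad total, so this is the open end. I'll back off slightly, release and check the lips.

Emit:
{"name": "carry_out", "arguments": {
  "rows": [
    [[0,0,0],[0,0,-1.5],1],
    [[0,0,0],[0,0,-1.5],0.7],
    [[0,0,0],[0,0,-1.5],0.4],
    [[0,0,0],[0,0,-1.5],0.2],
    [[0,0,-3],[0,0,-1.5],0],
    [[0,0,-6],[0,0,-1.5],0],
    [[0,0,-6],[0,0,-1.5],0],
    [[0,0,-6],[0,0,-1.5],0]
  ]
}}

```text
clock: 10.1
tool_pos: [0.4502, -0.1998, 0.1532]
eef_rot: [0.932, 0.364, 0.001, 0.001]
contact_force: [-0.2, 0.3, -0.0]
opening: 0.77
finger_force: 0.0
```

```bash
python3 -c "
from h import *
st();go(.449,-.199,.05,-47);snap('top','top3');S=snap('side','side3')
a=cv2.imread('pics/top3.png');b=cv2.imread('pics/side3.png')
A=cv2.resize(a[185:285,355:455],None,fx=4,fy=4);B=cv2.resize(b[230:330,260:360],None,fx=4,fy=4)
cv2.imwrite('pics/crop3.png',np.hstack([A,B]))
h=cv2.cvtColor(b,cv2.COLOR_BGR2HSV);m=cv2.inRange(h,(5,60,40),(20,200,150))
for v in (265,272,280):
    x=np.where(m[v,285:330])[0]+285;print(v,x.min(),x.max())
    "
```

```text
t 10.1 pos [ 0.4502 -0.1998  0.1532] yang -47.36 q [ 0.09  0.7   0.38  2.06 -0.54  0.48  0.05] F [-0.2  0.3 -0. ] M [-0.066  0.167  0.014] open 0.77 ff 0.0
shift [-0.04 -0.16 10.32] turn [ 0.12 -0.06 -0.36]
265 293 320
272 285 320
280 293 320
```

View pics/crop3.png

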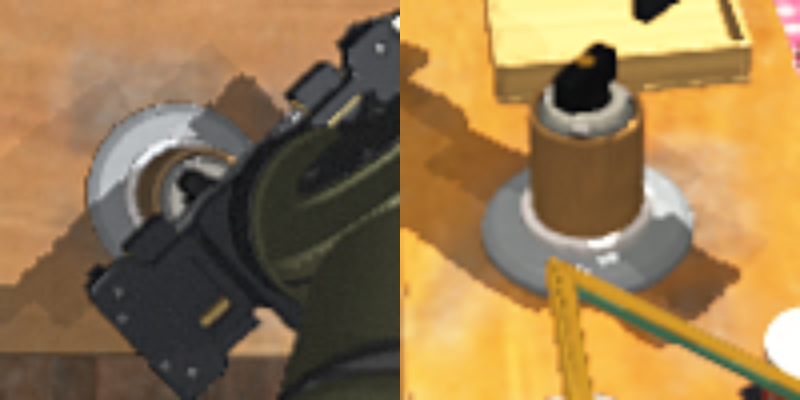

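The side crop shows the lips withdrawn into the hub, with none over the core rim at about (306,257) in side pixels. Next I'll grip the core.

Emit:
{"name": "carry_out", "arguments": {
  "rows": [
    [[-0.05,-0.15,0],[0,0,0],0],
    [[-0.05,-0.15,0],[0,0,0],0],
    [[-0.05,-0.15,3],[0,0,0],0],
    [[-0.05,-0.15,5],[0,0,0],0],
    [[-0.05,-0.15,7],[0,0,0],0],
    [[-0.05,-0.15,8.5],[0,0,0],0],
    [[-0.05,-0.15,9.5],[0,0,0],0],
    [[-0.05,-0.15,10.1],[0,0,0],0],
    [[-0.05,-0.15,10.1],[0,0,0],0],
    [[-0.05,-0.15,10.1],[0,0,0],0]
  ],
  "newtons": 8
}}

```text
clock: 11.2
tool_pos: [0.4483, -0.199, 0.052]
eef_rot: [0.932, 0.363, 0.0, 0.0]
contact_force: [-1.0, 0.4, -1.0]
opening: 1.0
finger_force: 0.0
```

```bash
python3 -c "
from h import *
st();go(.449,-.199,.052,-47)"
```

```text
t 11.2 pos [ 0.4483 -0.199   0.052 ] yang -47.37 q [ 0.22  0.87  0.17  2.11 -0.65  0.22  0.14] F [-1.   0.4 -1. ] M [-0.027  0.122  0.047] open 1.0 ff 0.0
shift [ 0.05  0.05 -0.  ] turn [ 0.02 -0.01 -0.37]
```

Positioned with no contact. Closing gradually.

Emit:
{"name": "carry_out", "arguments": {
  "rows": [
    [[0,0,0],[0,0,0],0.2],
    [[0,0,0],[0,0,0],0.3],
    [[0,0,0],[0,0,0],0.35],
    [[0,0,0],[0,0,0],0.4],
    [[0,0,0],[0,0,0],0.5],
    [[0,0,0],[0,0,0],0.5],
    [[0,0,0],[0,0,0],0.5]
  ]
}}

```text
clock: 11.9
tool_pos: [0.4483, -0.1988, 0.0519]
eef_rot: [0.932, 0.364, 0.0, 0.0]
contact_force: [-0.0, -0.6, 4.4]
opening: 0.655
finger_force: 8.0
```

```bash
python3 -c "
from h import *
st()"
```

```text
t 11.9 pos [ 0.4483 -0.1988  0.0519] yang -47.36 q [ 0.22  0.87  0.17  2.11 -0.65  0.22  0.14] F [-0.  -0.6  4.4] M [-0.005  0.118  0.   ] open 0.655 ff 8.0
```

Opening is 57.6 mm, so the core is held. Lifting slowly at first.

Emit:
{"name": "carry_out", "arguments": {
  "rows": [
    [[0,0,-0.4],[0,0,0],0.5],
    [[0,0,-0.8],[0,0,0],0.5],
    [[0,0,-1.4],[0,0,0],0.5],
    [[0,0,-2],[0,0,0],0.5],
    [[0,0,-2],[0,0,0],0.5]
  ]
}}

```text
clock: 12.4
tool_pos: [0.4485, -0.199, 0.0726]
eef_rot: [0.932, 0.364, 0.0, 0.001]
contact_force: [0.2, 0.2, -0.3]
opening: 0.657
finger_force: 8.0
```

```bash
python3 -c "
from h import *
st()"
```

```text
t 12.4 pos [ 0.4485 -0.199   0.0726] yang -47.36 q [ 0.19  0.83  0.21  2.1  -0.63  0.27  0.13] F [ 0.2  0.2 -0.3] M [-0.063  0.141 -0.023] open 0.657 ff 8.0
```

Emit:
{"name": "carry_out", "arguments": {
  "rows": [
    [[0,0,-1.5],[0,0,0],0.5],
    [[0,0,-3],[0,0,0],0.5],
    [[0,0,-4.5],[0,0,0],0.5],
    [[0,0,-6],[0,0,0],0.5],
    [[0,0,-7.5],[0,0,0],0.5],
    [[0,0,-9],[0,0,0],0.5],
    [[0,0,-10.5],[0,0,0],0.5],
    [[0,0,-10.5],[0,0,0],0.5]
  ]
}}

```text
clock: 13.2
tool_pos: [0.4489, -0.1993, 0.178]
eef_rot: [0.932, 0.364, 0.001, 0.001]
contact_force: [0.3, -0.4, -1.2]
opening: 0.654
finger_force: 8.0
```

```bash
python3 -c "
from h import *
st();go(.4855,-.024,.176,-47);snap('side','side4')
b=cv2.imread('pics/side4.png');cv2.imwrite('pics/crop4.png',cv2.resize(b[170:320,240:390],None,fx=3,fy=3))"
```

```text
t 13.2 pos [ 0.4489 -0.1993  0.178 ] yang -47.36 q [ 0.06  0.66  0.43  2.05 -0.52  0.54  0.04] F [ 0.3 -0.4 -1.2] M [-0.091  0.117  0.014] open 0.654 ff 8.0
shift [ 14.56 -10.41   0.19] turn [ 0.16 -0.07 -0.36]
```

View pics/crop4.png

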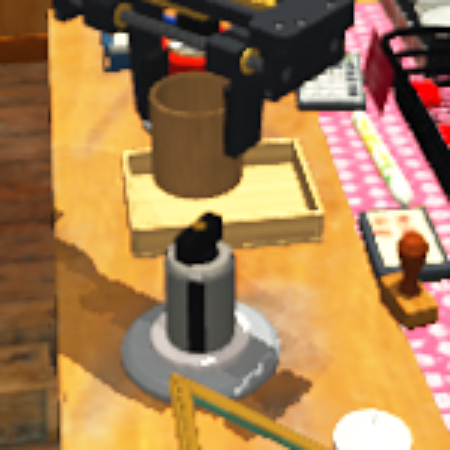

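The core hangs upright in the gripper, clear of the knob, and the bare hub stands below it. Carrying it to the tray.

Emit:
{"name": "carry_out", "arguments": {
  "rows": [
    [[2.4,-1.7,0],[0,0,0],0.5],
    [[4.8,-3.4,0],[0,0,0],0.5],
    [[7,-5,0],[0,0,0],0.5],
    [[9.2,-6.6,0],[0,0,0],0.5],
    [[11.4,-8.2,0],[0,0,0],0.5],
    [[13,-9.4,0],[0,0,0],0.5],
    [[14,-9.9,0],[0,0,0],0.5],
    [[14,-9.9,0],[0,0,0],0.5],
    [[14,-9.9,2],[0,0,0],0.5],
    [[14,-9.9,4],[0,0,0],0.5],
    [[14,-9.9,6],[0,0,0],0.5],
    [[14,-9.9,6],[0,0,0],0.5]
  ]
}}

```text
clock: 14.45
tool_pos: [0.4824, -0.0326, 0.1149]
eef_rot: [0.932, 0.362, -0.002, -0.001]
contact_force: [0.7, -0.6, -1.0]
opening: 0.654
finger_force: 8.0
```

```bash
python3 -c "
from h import *
st();go(.4855,-.030,.036,-47)"
```

```text
t 14.45 pos [ 0.4824 -0.0326  0.1149] yang -47.51 q [-0.24  0.76  0.35  2.11 -0.67  0.39 -0.18] F [ 0.7 -0.6 -1. ] M [-0.061  0.138 -0.007] open 0.654 ff 8.0
shift [0.43 0.04 7.89] turn [-0.15  0.19 -0.51]
```

Emit:
{"name": "carry_out", "arguments": {
  "rows": [
    [[0.3,0,2],[0,0,0],0.5],
    [[0.3,0,4],[0,0,0],0.5],
    [[0.3,0,5.5],[0,0,0],0.5],
    [[0.3,0,6.5],[0,0,0],0.5],
    [[0.3,0,7.1],[0,0,0],0.5],
    [[0.3,0,7.5],[0,0,0],0.5],
    [[0.3,0,7.7],[0,0,0],0.5],
    [[0.3,0,7.7],[0,0,0],0.5]
  ]
}}

```text
clock: 15.25
tool_pos: [0.4864, -0.0292, 0.0399]
eef_rot: [0.932, 0.364, 0.0, 0.0]
contact_force: [0.2, 1.1, 0.3]
opening: 0.655
finger_force: 8.0
```

```bash
python3 -c "
from h import *
st()"
```

```text
t 15.25 pos [ 0.4864 -0.0292  0.0399] yang -47.37 q [-0.14  0.89  0.17  2.12 -0.76  0.19 -0.11] F [0.2 1.1 0.3] M [-0.055  0.11  -0.007] open 0.655 ff 8.0
```

Emit:
{"name": "carry_out", "arguments": {
  "rows": [
    [[0,0,0.2],[0,0,0],0.5],
    [[0,0,0.3],[0,0,0],0.5],
    [[0,0,0.35],[0,0,0],0.5],
    [[0,0,0.35],[0,0,0],0.5]
  ]
}}

```text
clock: 15.65
tool_pos: [0.4863, -0.0291, 0.0362]
eef_rot: [0.932, 0.364, 0.0, -0.0]
contact_force: [0.0, -0.2, -0.4]
opening: 0.658
finger_force: 8.0
```

```bash
python3 -c "
from h import *
st()"
```

```text
t 15.65 pos [ 0.4863 -0.0291  0.0362] yang -47.36 q [-0.13  0.9   0.16  2.12 -0.76  0.18 -0.11] F [ 0.  -0.2 -0.4] M [-0.078  0.111  0.025] open 0.658 ff 8.0
```

Emit:
{"name": "carry_out", "arguments": {
  "rows": [
    [[0,0,0.06],[0,0,0],0.5],
    [[0,0,0.06],[0,0,0],0.33],
    [[0,0,0.06],[0,0,0],0.3],
    [[0,0,0.06],[0,0,0],0.25],
    [[0,0,0.06],[0,0,0],0.15],
    [[0,0,0.06],[0,0,0],0],
    [[0,0,0.06],[0,0,0],0],
    [[0,0,0.06],[0,0,0],0],
    [[0,0,-2],[0,0,0],0],
    [[0,0,-5],[0,0,0],0],
    [[0,0,-10],[0,0,0],0],
    [[0,0,-15],[0,0,0],0]
  ]
}}

```text
clock: 16.85
tool_pos: [0.4854, -0.029, 0.1875]
eef_rot: [0.932, 0.363, -0.001, -0.0]
contact_force: [2.1, 0.9, -0.4]
opening: 0.998
finger_force: 0.0
```

Emit:
{"name": "carry_out", "arguments": {
  "rows": [
    [[0,0,-4],[0,0,0],0],
    [[8,-10,-6],[0,0,0],0],
    [[16,-15,-6],[0,0,0],0],
    [[20,-20,-6],[0,0,0],0],
    [[20,-20,-6],[0,0,0],0],
    [[20,-20,-6],[0,0,0],0],
    [[20,-20,-6],[0,0,0],0],
    [[20,-20,-6],[0,0,0],0]
  ]
}}

```text
clock: 17.65
tool_pos: [0.4968, 0.2605, 0.2453]
eef_rot: [0.93, 0.368, 0.0, -0.002]
contact_force: [-0.5, -0.0, -0.1]
opening: 1.005
finger_force: 0.0
```

```bash
python3 -c "
from h import *
st();snap('side','side5');snap('top','top5')
a=cv2.imread('pics/top5.png');b=cv2.imread('pics/side5.png');
cv2.imwrite('pics/crop5.png',np.hstack([cv2.resize(a[150:290,150:450],(780,364))[:,:400],cv2.resize(a[150:290,150:450],(780,364))[:,400:780]]))
cv2.imwrite('pics/crop5.png',np.vstack([cv2.resize(a[150:280,150:450],(690,299)),cv2.resize(b[170:300,220:520],(690,299))]))"
```

```text
t 17.65 pos [0.4968 0.2605 0.2453] yang -46.76 q [-0.94  0.69  0.67  1.78 -0.55  0.87 -0.83] F [-0.5 -0.  -0.1] M [-0.062  0.171  0.024] open 1.005 ff 0.0
```

View pics/crop5.png

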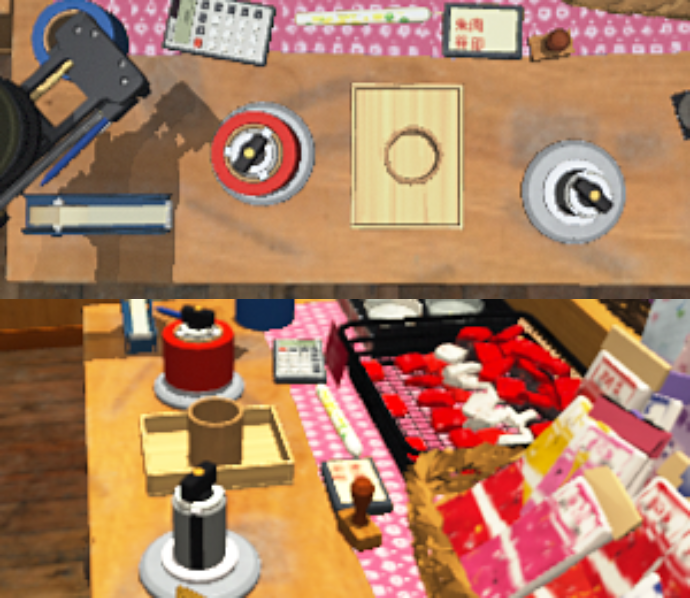

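The core stands upright in the tray at about (329,217) in top pixels. The hub is bare, and the red roll and bystanders are where they were.

```bash
python3 -c "
from plant import r
print(r.finish_job())"
```

```text
the job is handed in; nothing more can be done
None
```

I opened the core holder's clamp fully by turning its knob clockwise, lifted the empty core off and stood it upright in the tray; the red roll and everything else look undisturbed in the final pictures, and the job is handed in (about 18 s used).

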